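# Pour ball feet into the accessory box and shut it

### The arm

A 7-joint arm with a two-finger parallel gripper is mounted at the origin on the work surface. World frame = base frame: x ahead of the robot, y to its left, z up, the work surface at z = 0. Lengths are in m, angles in rad, forces in N, time in s.
With the tool pointing down it reaches from about 0.4 to 0.875 m from the base axis. Payload 6.5 kg.
Tool frame: the origin (TCP) lies at the centre of the arm's flange, where the gripper is bolted on; the fingertips stand 166 mm ahead of it and the grasp point (between the pads) lies r.grip_point_offset ahead of it (r.grip_point_offset is the distance from the TCP to the grasp point, in m); z points along the fingers, y is the line along which they close (so a half turn about z gives the same grasp; the last joint's range is limited). The gripper opens to 88 mm and grips with 3 to 60 N. Pads are 18 mm wide; open, the fingers measure 123 mm over their backs; the gripper's body (75 mm by 187 mm) begins 45 mm behind the grasp point.
Start: joints at [1.049, 0.536, -0.004, 1.538, 0.003, 1.067, -0.071], TCP at [0.286, -0.584, 0.405] pointing down, gripper open.
Joint ranges: [-2.7, 2.7], [-0.37, 2.16], [-1.27, 1.26], [0.24, 2.4], [-1.31, 4.45], [0.19, 1.91], [-2.76, 2.76]. Speed limits (rad/s): [2.39, 2.39, 3.14, 3.14, 3.14, 3.14, 3.14].

### API

Orientations are given as [roll, pitch, yaw] about the fixed x, y, z axes, in that order (R = Rz(yaw) Ry(pitch) Rx(roll)).
In Python, from cell import r, get_image, calibration, sign_off, cut_out gives the robot as it stands.
- The arm moves only by the tool send_rows, never from a script. Its argument "steps" is a list of rows, each an object of numbers: "jaw": the opening, from 0 (shut) to 1 (fully open); "tx", "ty", "tz": the shift along the world's x, y, z in m; "twist": the turn about the world's z in degrees. In form: [{"jaw": .., "tx": .., "ty": .., "tz": .., "twist": ..}, ...]. A call has 1 to 10 rows; each row is the pose to reach, as a shift and turn from the pose commanded when the call began; what a row does not reach only later rows make up. A row lasts 1/8 s, in which the tool goes at most 62.5 mm and 10.7 degrees, less where a joint would pass 70% of its speed; a pose out of reach is approached as far as the arm can. A call with a gripper value outside its range is refused whole. The fingers move at their own pace and stop on an object; "squeeze" is the grip in N (left out, the last holds). Time passes only in rows, so rows that repeat a pose let the fingers close. It gives the time, the measured TCP pose, the force, the opening and the grip force at its end, in the units of the state.
- r.state(): the state, without advancing time (a new reading comes with each control period).
- get_image(name): name is "scene" or "top" or "wrist"; returns the picture (384x512x3 uint8, red, green, blue); there is no depth.
- calibration(name): a dict with "vertical_fov" (degrees; the focal length in pixels is half the picture's height over the tangent of half this angle, whatever the lens; pixels are square), "cx", "cy" (the principal point, pixels), "position" and "orientation" of the camera in the world. Camera axes: x right, y up, looking along -z (the intrinsics and any distortion apply to the point x, -y, -z); pixel columns grow to the right and rows downward; lengths in m; the calibration is good to about 2 mm. A picture is of the moment at which its call begins: read the wrist's pose just before it. calibration takes no time and is no camera call; for the wrist camera it gives the pose at the moment of the call.
- sign_off(): hands the job in; it is judged then, once.
Trained networks look in the newest picture that a camera, given by its name, has taken for a name from the list of things; names that differ only in an ending like _2 or _b are one class to them, and where a whole thing is asked for, a point or a joint stands for the part that bears it (a point fixed in the world has none). Each returns a list of dicts, best first, with "p" (0 to 1); they miss things now and then, are a little off and sometimes report something else, mostly with a low value. They report only what shows in the picture. A call takes as long as a camera call.
- cut_out(thing, camera): "pixels" (384x512 bool, what is visible of it) and "xy" ([column, row] in pixels, amid what is visible of it).
The state is a dict: "time_s": time; "joint_positions": joint angles; "joint_velocities": joint speeds; "joint_efforts": joint torques, N m; "tcp_pos": TCP position; "ee_rot": TCP orientation; "ft_force": force on the tool from outside, world axes, zero at the start; "wrist_torque": the same for the moment, N m; "width": opening from 0.0 (shut) to 1.0 (fully open); "finger_force": force on a finger pad.
Only numpy, scipy, OpenCV 4.12 (cv2) and the standard library are available. Lean on these libraries where they do the work, as an engineer would, in place of code of your own. Each camera call takes 0.05 s, during which the arm holds its last target. There are 200 camera calls.

### The job

Lift the white scoop cup with the eight wooden ball feet in it and pour them all into the open white accessory box. Stand the empty cup upright on the bench again, clear of the box, and push the box's hinged lid fully shut. Leave the screwdriver, the bottle and the sanding block where they are.

Things in the scene. Friction and masses are not known exactly. Their poses are not given: they have to be found in the camera images.
- cup: white plastic scoop cup, upright, 178 long, 94 wide, 48 high, 140 g. Origin: underside centre of its flat-floored part (88 x 94, walls and floor 4 thick). x points to the pouring lip, z up. The open front is a chute between side walls, sloping up at 35 degrees from the floor's edge (x 43) to the lip (x 77, z 28); the back wall (x -44) is 48 high, with a handle fin behind it
- cup_handle (a point): middle of the cup's handle fin, at (-78, 0, 34) in the cup's frame. The fin is 12 thick (along the cup's y), runs from x -44 to -101 and z 8 to 52 and is smooth, so it can be pinched across its thickness at any pitch, leaning forwards or backwards
- cup_lip (a point): middle of the cup's pouring lip, (77, 0, 28) in the cup's frame
- box: white plastic accessory box fixed to the bench, 122 (x) x 162 (y) x 70 high, walls and floor 5 thick, open at the top. Origin: centre of its underside; z up; the lid is hinged on its +x rim (away from the robot, give or take the yaw)
- lid_hinge (a point): middle of the lid's hinge line, on the box's +x rim at (61, 0, 70) in the box's frame; the line runs along the box's y
- lid_edge (a point): middle of the lid's free edge on its outer face (the top face when shut), 122 from the hinge. The lid is a flat white plate 122 x 162 x 6 with a small lip 50 wide reaching 8 beyond the free edge
- lid (a joint): lid angle in rad: 0 fully shut and level, 1.57 standing upright, larger leaning back away from the box; a stiff hinge that stays where it is left (about 3 N at the edge moves it)
- foot1: wooden ball foot for a loudspeaker, one of eight alike: a 26 ball with a short steel boss (14 across) standing 2 proud, 14 g. Origin: centre of the ball. Starts in the cup
- foot2: wooden ball foot for a loudspeaker, one of eight alike: a 26 ball with a short steel boss (14 across) standing 2 proud, 14 g. Origin: centre of the ball. Starts in the cup
- foot3: wooden ball foot for a loudspeaker, one of eight alike: a 26 ball with a short steel boss (14 across) standing 2 proud, 14 g. Origin: centre of the ball. Starts in the cup
- foot4: wooden ball foot for a loudspeaker, one of eight alike: a 26 ball with a short steel boss (14 across) standing 2 proud, 14 g. Origin: centre of the ball. Starts in the cup
- foot5: wooden ball foot for a loudspeaker, one of eight alike: a 26 ball with a short steel boss (14 across) standing 2 proud, 14 g. Origin: centre of the ball. Starts in the cup
- foot6: wooden ball foot for a loudspeaker, one of eight alike: a 26 ball with a short steel boss (14 across) standing 2 proud, 14 g. Origin: centre of the ball. Starts in the cup
- foot7: wooden ball foot for a loudspeaker, one of eight alike: a 26 ball with a short steel boss (14 across) standing 2 proud, 14 g. Origin: centre of the ball. Starts in the cup
- foot8: wooden ball foot for a loudspeaker, one of eight alike: a 26 ball with a short steel boss (14 across) standing 2 proud, 14 g. Origin: centre of the ball. Starts in the cup
- driver: screwdriver lying on the bench, bystander. Origin: its underside, at mid-length
- glue: closed white bottle, 48 across and 110 high, standing, bystander. Origin: centre of its underside
- sander: cork sanding block, 90 x 45 x 30, bystander. Origin: centre of its underside

How it is judged:
By the outcome, as a careful person would: the job done as asked, in the order asked, and still so for the second after the job is handed in, with the robot touching nothing.
It also fails if it takes over 72 s, if anything falls off the work surface, if the arm or the gripper's body presses on something with over 40 N, if the wrist force passes 120 N, or if a joint passes its speed limit or range.

## Working session

There is one attempt and no reset: what is moved stays moved. The work goes in short steps, Python scripts to look and compute and a tool call to move; the robot and the scene stay as the last step left them, time stands still between calls to the robot, and variables do not carry over. Pictures are saved under pics/ and viewed, at most 10 in all, crops included, and the job is handed in when it is done.

Besides the shell and the picture viewer there is one more tool, called after ">>>" as a command line: name --argument value ..., lists and objects as JSON in quotes. send_rows: Moves the arm, as the interface text tells. Its arguments: {"type":"object","properties":{"steps":{"type":"array","items":{"type":"object","properties":{"jaw":{"type":"number"},"tx":{"type":"number"},"ty":{"type":"number"},"tz":{"type":"number"},"twist":{"type":"number"}}}},"squeeze":{"type":"number"}},"required":["steps"]}

```bash
ls; mkdir -p pics
python3 - <<'E'
from cell import r,get_image,calibration
import cv2,numpy as np
print(r.grip_point_offset, r.state())
a=get_image("scene");b=get_image("top")
for n in("scene","top"):print(n,calibration(n))
cv2.imwrite("pics/a.png",np.vstack([a,b])[:,:,::-1][:, :] if 0 else cv2.resize(np.hstack([a,b])[:,:,::-1],(800,300)))
cv2.imwrite("pics/top.png",cv2.resize(b[:,:,::-1],(800,600)))
E
```

```text
pics
0.1473 {'time_s': 0.0, 'joint_positions': array([ 1.04878925,  0.5371734 , -0.00442371,  1.53886467,  0.00259472,
        1.06730303, -0.07122734]), 'joint_velocities': array([-8.99889193e-04, -1.57328624e-04,  6.67706590e-04, -1.47496495e-04,
       -2.27892997e-05,  1.51628078e-03,  1.55333558e-03]), 'joint_efforts': array([ 6.22257921e-04, -5.70986438e+01,  9.91027616e-01, -2.51609033e+01,
       -5.64074737e-02,  1.78716634e-02,  1.31625006e-04]), 'tcp_pos': array([ 0.28597383, -0.58334493,  0.40383758]), 'ee_rot': array([-3.13985484e+00,  1.30896121e-04,  4.55836403e-01]), 'ft_force': array([ 0.60956149,  0.5178682 , -0.77395063]), 'wrist_torque': array([0.05012726, 0.03205673, 0.03226165]), 'finger_force': 0.0, 'width': 0.9997777567325185}
scene {'vertical_fov': 46.87009248922421, 'cx': 263.0173499225006, 'cy': 195.50492325552645, 'position': array([0.73288181, 0.69068386, 0.66793477]), 'orientation': array([ 0.88694682, -0.00424742,  2.9074305 ])}
top {'vertical_fov': 46.83601420163638, 'cx': 255.55514014081137, 'cy': 186.9403726478435, 'position': array([0.43453601, 0.02151385, 0.94574659]), 'orientation': array([ 0.14020868, -0.03472248, -1.58387978])}
```

View pics/top.png

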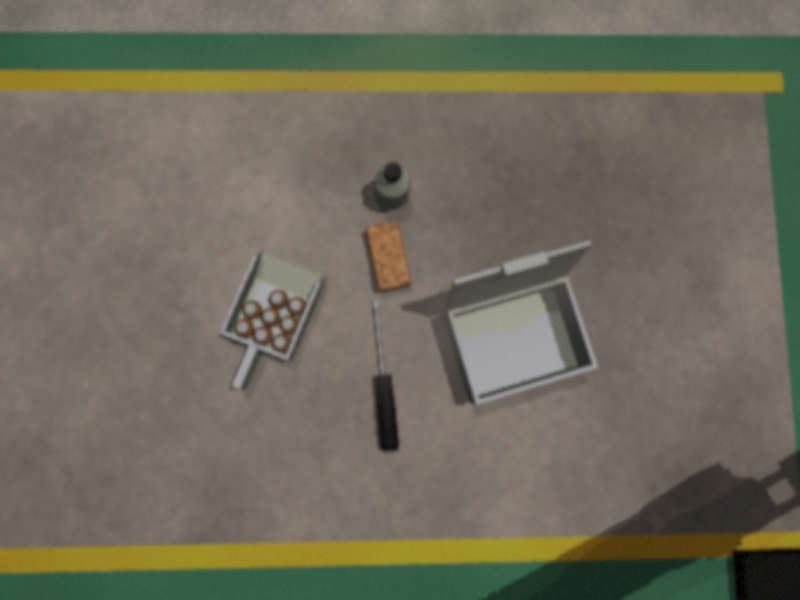

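View pics/a.png

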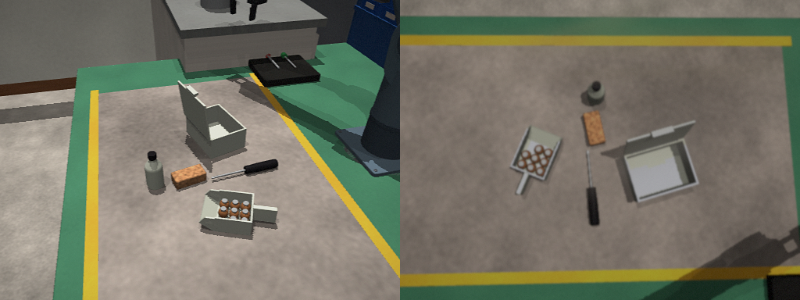

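```bash
cat > h.py <<'E'
import numpy as np,cv2
from scipy.spatial.transform import Rotation as R
from scipy.optimize import minimize
from cell import r,get_image,calibration,cut_out
def proj(P,c):
    q=R.from_euler('xyz',c['orientation']).inv().apply(np.atleast_2d(P)-c['position'])
    f=192/np.tan(np.radians(c['vertical_fov']/2))
    return np.c_[c['cx']-f*q[:,0]/q[:,2], c['cy']+f*q[:,1]/q[:,2]]
def unproj(uv,z,c):
    f=192/np.tan(np.radians(c['vertical_fov']/2))
    d=R.from_euler('xyz',c['orientation']).apply([(uv[0]-c['cx'])/f,-(uv[1]-c['cy'])/f,-1])
    return c['position']+d*(z-c['position'][2])/d[2]
def blk(x0,x1,y0,y1,z0,z1): return np.array([[x,y,z] for x in(x0,x1) for y in(y0,y1) for z in(z0,z1)])/1e3
def cup_parts():
    lip=np.array([[43,s*47,0] for s in(-1,1)]+[[77,s*47,28] for s in(-1,1)])/1e3
    side=[np.array([[-44,s*47,0],[43,s*47,0],[77,s*47,28],[77,s*47,34],[44,s*47,48],[-44,s*47,48]])/1e3 for s in(-1,1)]
    return [blk(-44,43,-47,47,0,4),blk(-44,-40,-47,47,0,48),lip,blk(-101,-44,-6,6,8,52)]+side
def box_parts(lid):
    a=[blk(-61,61,-81,81,0,70)]
    c,s=np.cos(lid),np.sin(lid)
    pl=np.vstack([blk(-122,0,-81,81,-6,0)]); lp=blk(-130,-122,-25,25,-6,0)
    M=np.array([[c,0,s],[0,1,0],[-s,0,c]])
    for p in(pl,lp): a.append(p@M.T+[.061,0,.070])
    return a
def render(parts,x,y,yaw,c):
    m=np.zeros((384,512),np.uint8)
    for p in parts:
        u=proj(p@R.from_euler('z',yaw).as_matrix().T+[x,y,0],c)
        cv2.fillConvexPoly(m,cv2.convexHull((u*16).astype(np.int32)),1,shift=4)
    return m>0
def fit(fparts,x0,masks):
    cals={n:calibration(n) for n in masks}
    def cost(v):
        k=0
        for n,m in masks.items():
            q=render(fparts(v),*v[:3],cals[n]); k+=1-(q&m).sum()/(q|m).sum()
        return k
    S=np.vstack([x0]+[np.array(x0)+d for d in np.diag([.02,.02,.15,.2][:len(x0)])])
    for _ in range(2):
        o=minimize(cost,x0,method='Nelder-Mead',options=dict(initial_simplex=S,xatol=1e-4,fatol=1e-4,maxiter=300)); x0=o.x
        S=np.vstack([x0]+[x0+d for d in np.diag([.01,-.01,.05,.1][:len(x0)])])
    return o.x,o.fun
E
python3 - <<'E'
from h import *
for n in("top","scene"):get_image(n)
ct=calibration("top")
for nm,parts,px,ex in(("cup",lambda v:cup_parts(),(272,305),[-.45]),("box",lambda v:box_parts(v[3]),(525,340),[.2,1.7])):
    ms={}
    for n in("top","scene"):
        o=cut_out(nm,n); print(nm,n,[(round(k['p'],2),np.round(k['xy']),k['pixels'].sum()) for k in o]); ms[n]=o[0]['pixels']
    if nm=="box":
        for n in ms:
            o=cut_out("lid",n); print('lid',n,[(round(k['p'],2),np.round(k['xy']),k['pixels'].sum()) for k in o])
            ms[n]=ms[n]|o[0]['pixels']
    p=unproj(np.array(px)*.64,.03,ct)
    for k in ({'both':ms},{'top':{'top':ms['top']}}):
        for kk,m in k.items(): print(kk,p,fit(parts,[p[0],p[1]]+ex,m))
for nm in("driver","glue","sander"):
    o=cut_out(nm,"top")[0];print(nm,o['p'],unproj(o['xy'],.015,ct))
E
```

```text
cup top [(0.95, array([173., 192.]), np.int64(2317)), (0.59, array([246., 162.]), np.int64(951)), (0.48, array([172., 203.]), np.int64(114))]
cup scene [(0.79, array([291., 274.]), np.int64(3060))]
both [0.54755615 0.15688511 0.03      ] (array([ 0.53419663,  0.16063876, -0.38340067]), np.float64(0.5838643883694449))
top [0.54755615 0.15688511 0.03      ] (array([ 0.53529844,  0.16059104, -0.37885109]), np.float64(0.3033707865168539))
box top [(0.9, array([332., 209.]), np.int64(6791)), (0.46, array([171., 190.]), np.int64(2199))]
box scene [(0.74, array([272., 162.]), np.int64(4454))]
lid top [(0.71, array([330., 177.]), np.int64(1592))]
lid scene [(0.91, array([246., 136.]), np.int64(1500))]
both [ 0.497649   -0.17859718  0.03      ] (array([ 0.49588945, -0.16695446,  0.27643836,  1.76258657]), np.float64(0.0935770062000395))
top [ 0.497649   -0.17859718  0.03      ] (array([ 0.49877076, -0.16529737,  0.28558271,  1.73721047]), np.float64(0.02899171665238498))
driver 0.93 [0.41836739 0.00901201 0.015     ]
glue 0.67 [0.71772389 0.00251856 0.015     ]
sander 0.68 [0.61169712 0.00556455 0.015     ]
```

Run:
```python
from h import *
ms={}
for n in("top","scene"):
    get_image(n); m=cut_out("cup",n)[0]['pixels'].astype(np.uint8)
    for k in cut_out("foot1",n):
        if k['p']>.3 and k['pixels'].sum()<2500: m|=k['pixels'].astype(np.uint8)
    m=cv2.morphologyEx(m,cv2.MORPH_CLOSE,np.ones((5,5),np.uint8))
    cs,_=cv2.findContours(m,0,1); c=max(cs,key=cv2.contourArea); m=cv2.drawContours(0*m,[c],0,1,-1); ms[n]=m>0
for k in (ms,{'top':ms['top']},{'scene':ms['scene']}):
    v,f=fit(lambda v:cup_parts(),[.5346,.1606,-.38],k); print(v,f)
    h=R.from_euler('z',v[2]).apply([-.078,0,.034])+[v[0],v[1],0]; print('handle',h)
ct=calibration("top");a=np.hstack([get_image("top")[120:300,100:420]]*1)[:,:,::-1].copy()
q=render(cup_parts(),*fit(lambda v:cup_parts(),[.5346,.1606,-.38],{'top':ms['top']})[0],ct)
b=render(box_parts(1.737),.4988,-.1653,.2856,ct)
for w in(q,b):
    cs,_=cv2.findContours(w.astype(np.uint8),0,1); cv2.drawContours(a,cs,-1,(0,0,255),1,offset=(-100,-120))
cv2.imwrite("pics/b.png",cv2.resize(a,(800,450)))
```

```text
[ 0.53377484  0.16104391 -0.38974617] 0.08564423348855421
handle [0.4616244  0.19068029 0.034     ]
[ 0.53477983  0.16117254 -0.38974031] 0.02075068660360091
handle [0.46262922 0.1908085  0.034     ]
[ 0.53182922  0.15938774 -0.38458877] 0.026170468187274865
handle [0.45952691 0.18865162 0.034     ]
```

View pics/b.png

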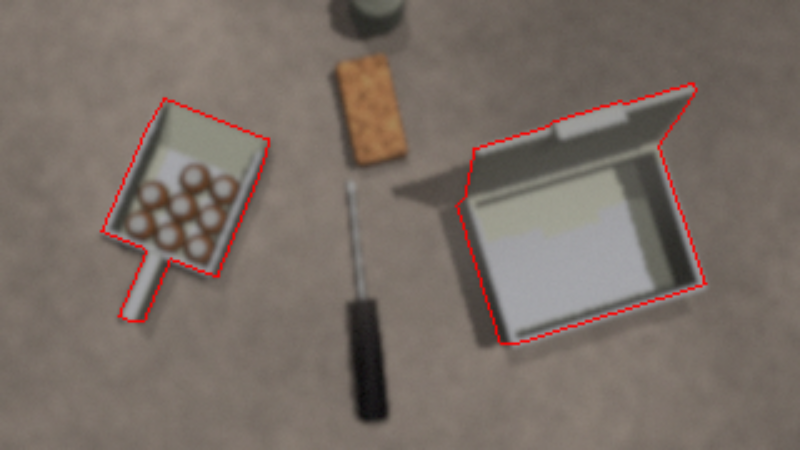

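>>> send_rows --steps '[{"tx": 0.05,"ty": 0.06,"twist": 10},{"tx": 0.1,"ty": 0.12,"twist": 20},{"tx": 0.15,"ty": 0.18,"twist": 30},{"tx": 0.18,"ty": 0.24,"twist": 40},{"tx": 0.19,"ty": 0.3,"twist": 50},{"tx": 0.19,"ty": 0.36,"twist": 60},{"tx": 0.19,"ty": 0.42,"twist": 70},{"tx": 0.19,"ty": 0.48,"twist": 80},{"tx": 0.19,"ty": 0.54,"twist": 90},{"tx": 0.18,"ty": 0.6,"twist": 100}]'

```text
invalid input at $.steps[0]: expected keys jaw, tx, ty, tz, twist
```

>>> send_rows --steps '[{"tx": 0,"ty": 0.06,"tz": -0.02,"twist": 10},{"tx": -0.004,"ty": 0.12,"tz": -0.06,"twist": 20},{"tx": -0.004,"ty": 0.173,"tz": -0.1,"twist": 30},{"tx": -0.004,"ty": 0.173,"tz": -0.13,"twist": 31.5},{"tx": -0.004,"ty": 0.173,"tz": -0.13,"twist": 31.5},{"tx": -0.004,"ty": 0.173,"tz": -0.13,"twist": 31.5}]'

```text
invalid input at $.steps[0]: expected keys jaw, tx, ty, tz, twist
```

>>> send_rows --steps '[{"jaw": 1,"tz": 0,"tx": 0.05,"ty": 0.06,"twist": 10},{"jaw": 1,"tz": 0,"tx": 0.1,"ty": 0.12,"twist": 20},{"jaw": 1,"tz": 0,"tx": 0.15,"ty": 0.18,"twist": 30},{"jaw": 1,"tz": 0,"tx": 0.18,"ty": 0.24,"twist": 40},{"jaw": 1,"tz": 0,"tx": 0.19,"ty": 0.3,"twist": 50},{"jaw": 1,"tz": 0,"tx": 0.19,"ty": 0.36,"twist": 60},{"jaw": 1,"tz": 0,"tx": 0.19,"ty": 0.42,"twist": 70},{"jaw": 1,"tz": 0,"tx": 0.19,"ty": 0.48,"twist": 80},{"jaw": 1,"tz": 0,"tx": 0.19,"ty": 0.54,"twist": 90},{"jaw": 1,"tz": 0,"tx": 0.18,"ty": 0.6,"twist": 100}]'

```text
time_s: 2.25
tcp_pos: [0.4694, -0.0145, 0.4051]
ee_rot: [3.14, 0.001, 2.207]
ft_force: [1.3, -0.0, -0.4]
width: 1.001
finger_force: 0.0
```

>>> send_rows --steps '[{"jaw": 1,"tx": 0,"ty": 0.06,"tz": -0.02,"twist": 10},{"jaw": 1,"tx": -0.004,"ty": 0.12,"tz": -0.06,"twist": 20},{"jaw": 1,"tx": -0.004,"ty": 0.173,"tz": -0.1,"twist": 30},{"jaw": 1,"tx": -0.004,"ty": 0.173,"tz": -0.13,"twist": 31.5},{"jaw": 1,"tx": -0.004,"ty": 0.173,"tz": -0.13,"twist": 31.5},{"jaw": 1,"tx": -0.004,"ty": 0.173,"tz": -0.13,"twist": 31.5}]'

```text
time_s: 3.0
tcp_pos: [0.4661, 0.1559, 0.2758]
ee_rot: [3.141, 0.001, 2.749]
ft_force: [-0.2, -1.1, -0.9]
width: 0.999
finger_force: 0.0
```

>>> send_rows --steps '[{"jaw": 1,"tx": -0.004,"ty": 0.034,"tz": 0,"twist": 0},{"jaw": 1,"tx": -0.004,"ty": 0.034,"tz": -0.04,"twist": 0},{"jaw": 1,"tx": -0.004,"ty": 0.034,"tz": -0.07,"twist": 0},{"jaw": 1,"tx": -0.004,"ty": 0.034,"tz": -0.092,"twist": 0},{"jaw": 1,"tx": -0.004,"ty": 0.034,"tz": -0.092,"twist": 0},{"jaw": 1,"tx": -0.004,"ty": 0.034,"tz": -0.092,"twist": 0}]'

```text
time_s: 3.75
tcp_pos: [0.4625, 0.1903, 0.1844]
ee_rot: [3.14, 0.002, 2.749]
ft_force: [-0.5, -1.1, 0.3]
width: 1.003
finger_force: 0.0
```

>>> send_rows --steps '[{"jaw": 0.4,"tx": 0,"ty": 0,"tz": 0,"twist": 0},{"jaw": 0.25,"tx": 0,"ty": 0,"tz": 0,"twist": 0},{"jaw": 0,"tx": 0,"ty": 0,"tz": 0,"twist": 0},{"jaw": 0,"tx": 0,"ty": 0,"tz": 0,"twist": 0},{"jaw": 0,"tx": 0,"ty": 0,"tz": 0,"twist": 0},{"jaw": 0,"tx": 0,"ty": 0,"tz": 0,"twist": 0},{"jaw": 0,"tx": 0,"ty": 0,"tz": 0,"twist": 0},{"jaw": 0,"tx": 0,"ty": 0,"tz": 0,"twist": 0}]' --squeeze 60

```text
time_s: 4.75
tcp_pos: [0.4615, 0.1906, 0.1827]
ee_rot: [-3.142, -0.0, 2.751]
ft_force: [1.5, -0.7, -0.3]
width: 0.128
finger_force: 60.0
```

Run:
```python
from h import *
s=r.state();print(s['tcp_pos'],s['ft_force'],s['width'],s['finger_force'],s['joint_positions'])
cv2.imwrite("pics/c.png",np.hstack([get_image("scene"),get_image("wrist")])[:,:,::-1][:, ::1])
i=cv2.imread("pics/c.png");cv2.imwrite("pics/c.png",cv2.resize(i,(800,300)))
```

```text
[0.46145212 0.19060048 0.18269684] [ 1.48610102 -0.7476709  -0.28038329] 0.12759150364000446 60.006352476775646 [-0.07366529  0.71969124 -0.51679496  2.02273958  0.65244348  0.56620129
  0.12988568]
```

View pics/c.png

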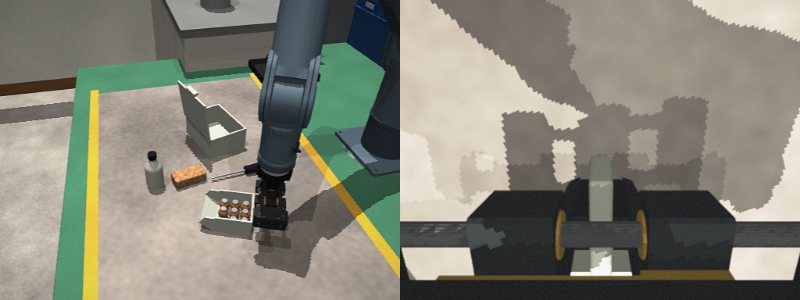

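>>> send_rows --steps '[{"jaw": 0,"tx": 0,"ty": 0,"tz": 0.006,"twist": 0},{"jaw": 0,"tx": 0,"ty": 0,"tz": 0.014,"twist": 0},{"jaw": 0,"tx": 0,"ty": 0,"tz": 0.022,"twist": 0},{"jaw": 0,"tx": 0,"ty": 0,"tz": 0.03,"twist": 0},{"jaw": 0,"tx": 0,"ty": 0,"tz": 0.03,"twist": 0}]'

```text
time_s: 5.48
tcp_pos: [0.4617, 0.1907, 0.2135]
ee_rot: [3.141, 0.001, 2.751]
ft_force: [-0.6, 0.3, -2.6]
width: 0.131
finger_force: 60.0
```

Run:
```python
from h import *
s=r.state();print(s['tcp_pos'],s['ft_force'],s['wrist_torque'])
a=get_image("scene")[200:340,200:420,::-1];b=get_image("wrist")[:,:,::-1]
cv2.imwrite("pics/d.png",cv2.resize(a,(660,420),interpolation=2))
```

```text
[0.46173831 0.19067144 0.21347394] [-0.64487403  0.29541173 -2.62080574] [ 0.10812604 -0.0020242   0.03557322]
```

View pics/d.png

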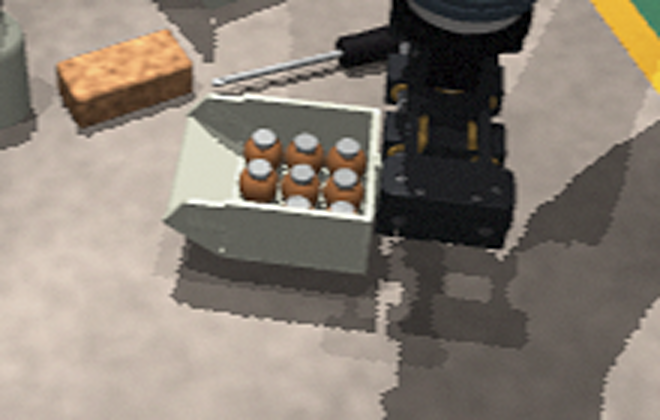

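>>> send_rows --steps '[{"jaw": 0,"tx": 0,"ty": 0,"tz": 0.015,"twist": 0},{"jaw": 0,"tx": 0,"ty": 0,"tz": 0.045,"twist": 0},{"jaw": 0,"tx": 0,"ty": 0,"tz": 0.08,"twist": 0},{"jaw": 0,"tx": 0,"ty": -0.01,"tz": 0.115,"twist": 1},{"jaw": 0,"tx": 0,"ty": -0.03,"tz": 0.15,"twist": 3},{"jaw": 0,"tx": 0,"ty": -0.055,"tz": 0.18,"twist": 5},{"jaw": 0,"tx": 0,"ty": -0.085,"tz": 0.197,"twist": 8},{"jaw": 0,"tx": 0,"ty": -0.12,"tz": 0.204,"twist": 11},{"jaw": 0,"tx": 0,"ty": -0.155,"tz": 0.204,"twist": 15},{"jaw": 0,"tx": 0,"ty": -0.19,"tz": 0.204,"twist": 19}]'

```text
time_s: 6.82
tcp_pos: [0.4609, -0.0003, 0.4174]
ee_rot: [-3.141, 0.0, 3.086]
ft_force: [0.4, -0.5, -3.0]
width: 0.129
finger_force: 60.0
```

>>> send_rows --steps '[{"jaw": 0,"tx": -0.003,"ty": -0.035,"tz": 0,"twist": 4},{"jaw": 0,"tx": -0.008,"ty": -0.07,"tz": 0,"twist": 8},{"jaw": 0,"tx": -0.014,"ty": -0.105,"tz": 0,"twist": 12},{"jaw": 0,"tx": -0.02,"ty": -0.135,"tz": 0,"twist": 15.5},{"jaw": 0,"tx": -0.025,"ty": -0.16,"tz": 0,"twist": 18},{"jaw": 0,"tx": -0.03,"ty": -0.18,"tz": 0,"twist": 19.5},{"jaw": 0,"tx": -0.031,"ty": -0.187,"tz": 0,"twist": 19.7},{"jaw": 0,"tx": -0.031,"ty": -0.187,"tz": 0,"twist": 19.7}]'

```text
time_s: 7.82
tcp_pos: [0.4304, -0.1861, 0.417]
ee_rot: [3.142, 0.0, -2.857]
ft_force: [-0.0, 0.7, -2.9]
width: 0.13
finger_force: 60.0
```

```bash
cat >> h.py <<'E'
def cuptilt(n="scene"):
    # tilt (nose down, rad) about grip point from silhouette in camera n
    get_image(n); s=r.state(); g=s['tcp_pos']-[0,0,r.grip_point_offset]; yaw=s['ee_rot'][2]-np.pi; c=calibration(n)
    o=cut_out("cup",n); o=[k for k in o if k['p']>.3]
    if not o: return None
    m=o[0]['pixels']
    best=[]
    for t in np.radians(np.arange(-10,125,3)):
        P=[(p-[-.078,0,.034])@R.from_euler('y',t).as_matrix().T for p in cup_parts()]
        M=np.zeros((384,512),np.uint8)
        for p in P:
            u=proj(p@R.from_euler('z',yaw).as_matrix().T+g,c); cv2.fillConvexPoly(M,cv2.convexHull((u*16).astype(np.int32)),1,shift=4)
        M=M>0; best.append(((M&m).sum()/(M|m).sum(),round(float(np.degrees(t)))))
    return o[0]['p'],m.sum(),sorted(best)[::-1][:3]
E
python3 - <<'E'
from h import *
s=r.state();print(s['time_s'],s['tcp_pos'],s['ee_rot'],s['ft_force'],s['joint_positions'])
print(cuptilt())
E
```

```text
7.825 [ 0.43038775 -0.18614877  0.41696617] [ 3.14158564e+00  2.90913678e-05 -2.85734258e+00] [-0.00458212  0.73881563 -2.94878065] [ 1.00566745  0.31238279 -0.8180683   1.95201088  0.2716761   0.98953357
  1.91565364]
(0.74, np.int64(2094), [(np.float64(0.7369557394746311), 2), (np.float64(0.7356908494349252), -1), (np.float64(0.6596119929453262), -4)])
```

>>> send_rows --steps '[{"jaw": 0,"tx": 0,"ty": 0,"tz": 0,"twist": 0},{"jaw": 0,"tx": 0,"ty": 0,"tz": 0,"twist": 0},{"jaw": 0,"tx": 0,"ty": 0,"tz": 0,"twist": 0}]' --squeeze 25

```text
time_s: 8.3
tcp_pos: [0.4305, -0.1862, 0.4167]
ee_rot: [3.141, -0.0, -2.856]
ft_force: [-0.4, -0.3, -2.8]
width: 0.136
finger_force: 25.0
```

```bash
python3 -c "
from h import *
print(cuptilt(),r.state()['ft_force'])"
```

```text
(0.83, np.int64(2222), [(np.float64(0.7754662840746055), 2), (np.float64(0.7528694404591105), -1), (np.float64(0.691554054054054), 5)]) [ 0.28788459  0.3090884  -1.65535007]
```

>>> send_rows --steps '[{"jaw": 0,"tx": 0,"ty": 0,"tz": 0,"twist": 0},{"jaw": 0,"tx": 0,"ty": 0,"tz": 0,"twist": 0},{"jaw": 0,"tx": 0,"ty": 0,"tz": 0,"twist": 0}]' --squeeze 15

```text
time_s: 8.78
tcp_pos: [0.4304, -0.1865, 0.4167]
ee_rot: [3.142, 0.0, -2.857]
ft_force: [0.1, 0.0, -2.0]
width: 0.135
finger_force: 15.0
```

```bash
python3 -c "
from h import *
print(cuptilt(),r.state()['ft_force'])"
```

```text
(0.86, np.int64(2255), [(np.float64(0.7239001969796455), 23), (np.float64(0.6951418324095207), 20), (np.float64(0.6888674388674388), 26)]) [-0.32590835 -0.71918023 -2.46949928]
```

>>> send_rows --steps '[{"jaw": 0,"tx": 0,"ty": 0,"tz": 0,"twist": 0},{"jaw": 0,"tx": 0,"ty": 0,"tz": 0,"twist": 0}]' --squeeze 14

```text
time_s: 9.12
tcp_pos: [0.4305, -0.1864, 0.4167]
ee_rot: [-3.142, 0.0, -2.857]
ft_force: [-0.7, -0.0, -2.0]
width: 0.132
finger_force: 14.0
```

```bash
python3 -c "
from h import *
print(cuptilt(),r.state()['ft_force'])"
```

```text
(0.94, np.int64(2384), [(np.float64(0.7386106623586429), 23), (np.float64(0.7270664505672609), 20), (np.float64(0.6946107784431138), 26)]) [ 0.15857226  0.04698668 -1.4502562 ]
```

```bash
python3 -c "
from h import *
a=get_image('scene')[60:300,180:460,::-1]
cv2.imwrite('pics/e.png',cv2.resize(a,(700,600),interpolation=2))"
```

```text
(no output)
```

View pics/e.png

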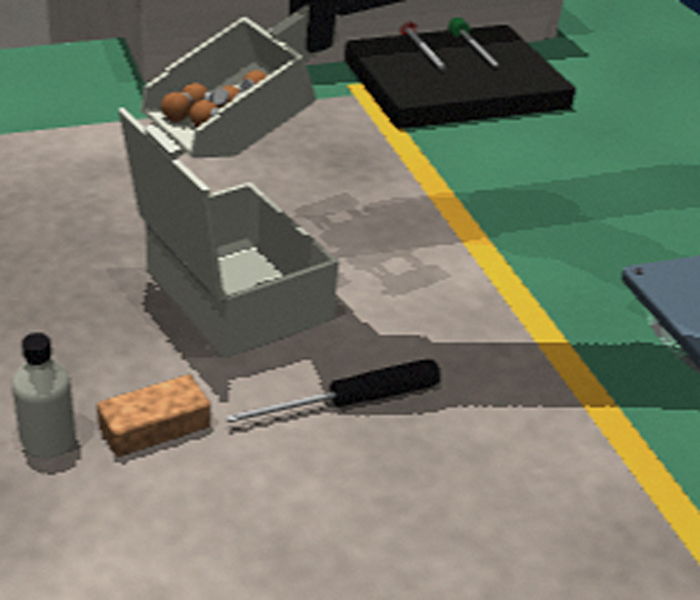

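>>> send_rows --steps '[{"jaw": 0,"tx": -0.01,"ty": -0.003,"tz": 0,"twist": 0},{"jaw": 0,"tx": -0.019,"ty": -0.006,"tz": 0,"twist": 0},{"jaw": 0,"tx": -0.019,"ty": -0.006,"tz": 0,"twist": 0}]' --squeeze 15

```text
time_s: 9.65
tcp_pos: [0.4104, -0.1929, 0.4166]
ee_rot: [-3.141, -0.001, -2.858]
ft_force: [-0.7, -0.5, -2.5]
width: 0.136
finger_force: 15.0
```

>>> send_rows --steps '[{"jaw": 0,"tx": 0,"ty": 0,"tz": 0,"twist": 0},{"jaw": 0,"tx": 0,"ty": 0,"tz": 0,"twist": 0}]' --squeeze 11

```text
time_s: 9.9
tcp_pos: [0.4116, -0.1923, 0.4168]
ee_rot: [3.142, 0.0, -2.857]
ft_force: [0.3, 0.4, -2.9]
width: 0.135
finger_force: 11.0
```

```bash
python3 -c "
from h import *
print(cuptilt(),r.state()['ft_force'],r.state()['tcp_pos'])"
```

```text
(0.83, np.int64(2265), [(np.float64(0.6933683519369666), 53), (np.float64(0.6914024190912063), 50), (np.float64(0.6540057452920524), 47)]) [ 1.95500916e-03  6.01264523e-01 -3.12622978e+00] [ 0.41162303 -0.19235131  0.41673338]
```

>>> send_rows --steps '[{"jaw": 0,"tx": 0,"ty": 0,"tz": 0,"twist": 0},{"jaw": 0,"tx": 0,"ty": 0,"tz": 0,"twist": 0},{"jaw": 0,"tx": 0,"ty": 0,"tz": 0,"twist": 0}]' --squeeze 15

```text
time_s: 10.38
tcp_pos: [0.4116, -0.1924, 0.4168]
ee_rot: [-3.141, 0.0, -2.857]
ft_force: [-0.4, 0.5, -1.7]
width: 0.134
finger_force: 15.0
```

```bash
python3 -c "
from h import *
print(cuptilt(),r.state()['ft_force'],r.state()['tcp_pos'])
a=get_image('scene')[40:240,180:440,::-1]
b=get_image('top')[130:330,250:450,::-1]
cv2.imwrite('pics/f.png',cv2.resize(np.hstack([a,b]),(800,348),interpolation=2))"
```

```text
(0.78, np.int64(2554), [(np.float64(0.8300101385603245), 56), (np.float64(0.8186372745490982), 53), (np.float64(0.7824503311258278), 59)]) [-0.45015793 -0.44274177 -1.53317993] [ 0.41156438 -0.19241212  0.41683075]
```

View pics/f.png

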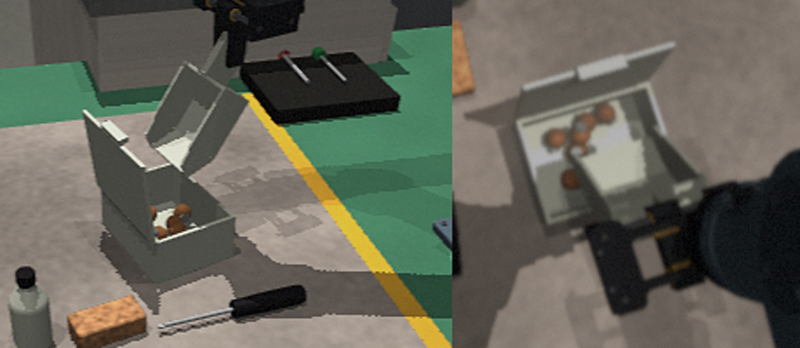

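>>> send_rows --steps '[{"jaw": 0,"tx": 0,"ty": 0,"tz": 0,"twist": 0},{"jaw": 0,"tx": 0,"ty": 0,"tz": 0.03,"twist": 0},{"jaw": 0,"tx": 0,"ty": 0.01,"tz": 0.07,"twist": 0},{"jaw": 0,"tx": 0.01,"ty": 0.05,"tz": 0.08,"twist": -4},{"jaw": 0,"tx": 0.02,"ty": 0.09,"tz": 0.08,"twist": -8},{"jaw": 0,"tx": 0.03,"ty": 0.13,"tz": 0.08,"twist": -13},{"jaw": 0,"tx": 0.045,"ty": 0.17,"tz": 0.08,"twist": -18},{"jaw": 0,"tx": 0.06,"ty": 0.21,"tz": 0.07,"twist": -23},{"jaw": 0,"tx": 0.075,"ty": 0.25,"tz": 0.05,"twist": -28},{"jaw": 0,"tx": 0.09,"ty": 0.29,"tz": 0.02,"twist": -32}]' --squeeze 60

```text
time_s: 11.82
tcp_pos: [0.5023, 0.0988, 0.4366]
ee_rot: [3.141, 0.002, 2.864]
ft_force: [2.0, -0.8, -1.2]
width: 0.133
finger_force: 60.0
```

>>> send_rows --steps '[{"jaw": 0,"tx": 0.015,"ty": 0.04,"tz": -0.03,"twist": -4},{"jaw": 0,"tx": 0.025,"ty": 0.07,"tz": -0.06,"twist": -6},{"jaw": 0,"tx": 0.027,"ty": 0.077,"tz": -0.09,"twist": -6.6},{"jaw": 0,"tx": 0.027,"ty": 0.077,"tz": -0.11,"twist": -6.6},{"jaw": 0,"tx": 0.027,"ty": 0.077,"tz": -0.11,"twist": -6.6}]'

```text
time_s: 12.45
tcp_pos: [0.5281, 0.1736, 0.3255]
ee_rot: [-3.139, -0.002, 2.752]
ft_force: [0.1, -0.2, -0.7]
width: 0.131
finger_force: 60.0
```

```bash
python3 -c "
from h import *
print(cuptilt(),r.state()['ft_force'],r.state()['tcp_pos'])
get_image('top')
for n in('top','scene'): print(n,[(round(k['p'],2),np.round(k['xy']),k['pixels'].sum(), np.round(unproj(k['xy'],.018,calibration(n)),3)) for k in cut_out('foot1',n)])
a=get_image('scene')[90:350,180:440,::-1]
b=get_image('top')[130:330,250:450,::-1]
cv2.imwrite('pics/g.png',np.hstack([cv2.resize(a,(400,400)),cv2.resize(b,(400,400))]))"
```

```text
(0.74, np.int64(2436), [(np.float64(0.6581889323644494), 56), (np.float64(0.6461748633879781), 53), (np.float64(0.5738884605499871), 50)]) [ 0.6471609   0.85424642 -1.16168607] [0.52884084 0.17399927 0.32748279]
top [(0.57, array([322., 215.]), np.int64(120), array([ 0.505, -0.151,  0.018])), (0.54, array([333., 238.]), np.int64(125), array([ 0.456, -0.172,  0.018])), (0.52, array([337., 195.]), np.int64(127), array([ 0.547, -0.186,  0.018])), (0.52, array([310., 210.]), np.int64(102), array([ 0.515, -0.127,  0.018])), (0.46, array([326., 199.]), np.int64(137), array([ 0.537, -0.161,  0.018])), (0.45, array([249., 164.]), np.int64(893), array([0.616, 0.002, 0.018]))]
scene [(0.49, array([284., 160.]), np.int64(45), array([ 0.46 , -0.212,  0.018]))]
```

View pics/g.png

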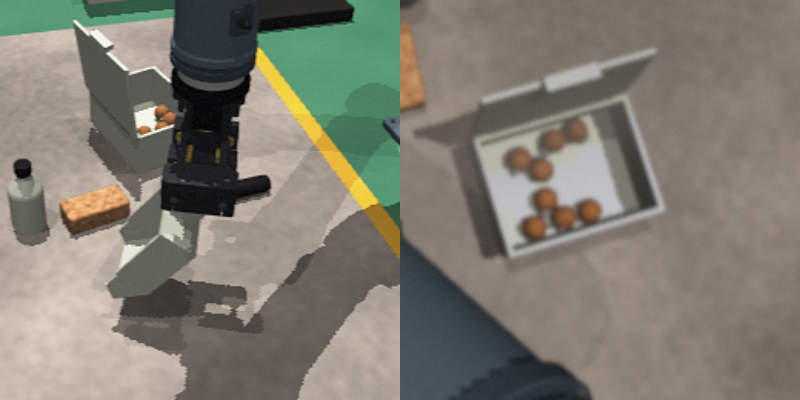

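>>> send_rows --steps '[{"jaw": 0,"tx": 0,"ty": 0,"tz": -0.03,"twist": 0},{"jaw": 0,"tx": 0,"ty": 0,"tz": -0.045,"twist": 0},{"jaw": 0,"tx": -0.004,"ty": 0.002,"tz": -0.054,"twist": 0},{"jaw": 0,"tx": -0.012,"ty": 0.005,"tz": -0.062,"twist": 0},{"jaw": 0,"tx": -0.021,"ty": 0.009,"tz": -0.07,"twist": 0},{"jaw": 0,"tx": -0.03,"ty": 0.012,"tz": -0.08,"twist": 0},{"jaw": 0,"tx": -0.039,"ty": 0.016,"tz": -0.09,"twist": 0},{"jaw": 0,"tx": -0.045,"ty": 0.018,"tz": -0.096,"twist": 0},{"jaw": 0,"tx": -0.05,"ty": 0.02,"tz": -0.103,"twist": 0}]' --squeeze 9

```text
time_s: 13.92
tcp_pos: [0.4782, 0.1947, 0.2233]
ee_rot: [-3.142, 0.0, 2.753]
ft_force: [1.0, -0.9, 0.4]
width: 0.134
finger_force: 9.0
```

```bash
python3 -c "
from h import *
print(cuptilt(),r.state()['ft_force'],r.state()['tcp_pos'])"
```

```text
(0.64, np.int64(3176), [(np.float64(0.7483253588516746), 23), (np.float64(0.7423704755145494), 20), (np.float64(0.7041379310344827), 17)]) [-0.89066706  1.0973372  -0.37507869] [0.47772123 0.19476873 0.22301485]
```

>>> send_rows --steps '[{"jaw": 0,"tx": -0.006,"ty": 0.002,"tz": -0.009,"twist": 0},{"jaw": 0,"tx": -0.012,"ty": 0.005,"tz": -0.018,"twist": 0},{"jaw": 0,"tx": -0.016,"ty": 0.006,"tz": -0.025,"twist": 0},{"jaw": 0,"tx": -0.019,"ty": 0.008,"tz": -0.032,"twist": 0},{"jaw": 0,"tx": -0.022,"ty": 0.009,"tz": -0.038,"twist": 0},{"jaw": 0,"tx": -0.023,"ty": 0.009,"tz": -0.042,"twist": 0},{"jaw": 0,"tx": -0.023,"ty": 0.009,"tz": -0.042,"twist": 0}]'

```text
time_s: 14.9
tcp_pos: [0.4547, 0.2042, 0.1815]
ee_rot: [3.141, -0.001, 2.754]
ft_force: [-0.0, 1.2, -0.5]
width: 0.132
finger_force: 9.0
```

```bash
python3 -c "
from h import *
print(cuptilt(),r.state()['ft_force'],r.state()['tcp_pos'])"
```

```text
(0.68, np.int64(3411), [(np.float64(0.7629663330300273), -7), (np.float64(0.7599908654944051), -4), (np.float64(0.7354781054512958), -10)]) [-0.04589241 -0.22906572 -0.58074771] [0.45524767 0.20360513 0.18151471]
```

>>> send_rows --steps '[{"jaw": 0.25,"tx": 0,"ty": 0,"tz": 0,"twist": 0},{"jaw": 0.4,"tx": 0,"ty": 0,"tz": 0,"twist": 0},{"jaw": 0.6,"tx": 0,"ty": 0,"tz": 0,"twist": 0},{"jaw": 0.6,"tx": 0,"ty": 0,"tz": 0,"twist": 0},{"jaw": 0.6,"tx": 0,"ty": 0,"tz": 0.04,"twist": 0},{"jaw": 0.6,"tx": 0,"ty": 0,"tz": 0.09,"twist": 0},{"jaw": 0.6,"tx": 0,"ty": 0,"tz": 0.15,"twist": 0},{"jaw": 0.3,"tx": 0,"ty": -0.03,"tz": 0.2,"twist": 0},{"jaw": 0.1,"tx": 0.01,"ty": -0.08,"tz": 0.24,"twist": 0},{"jaw": 0,"tx": 0.02,"ty": -0.13,"tz": 0.25,"twist": 0}]'

```text
time_s: 16.25
tcp_pos: [0.4759, 0.0729, 0.4343]
ee_rot: [3.14, 0.004, 2.754]
ft_force: [0.7, -0.5, -0.0]
width: 0.283
finger_force: 0.0
```

Run:
```python
from h import *
print(r.state()['tcp_pos'],r.state()['width'])
ms={}
for n in("top","scene"):
    get_image(n); ms[n]=cut_out("cup",n)[0]['pixels']
for k in (ms,{'scene':ms['scene']}):
    print(fit(lambda v:cup_parts(),[.527,.175,-.39],k))
ms={n:cut_out("box",n)[0]['pixels']|cut_out("lid",n)[0]['pixels'] for n in ms}
print(fit(lambda v:box_parts(v[3]),[.498,-.166,.285,1.73],{'scene':ms['scene']}),ms['top'].sum())
a=get_image('scene')[60:320,150:430,::-1]
cv2.imwrite('pics/i.png',cv2.resize(a,(560,520)))
```

```text
[0.47591856 0.07290321 0.43429948] 0.28333453878982995Traceback (most recent call last):
  File "<stdin>", line 5, in <module>
IndexError: list index out of range
```

>>> send_rows --steps '[{"jaw": 0,"tx": 0.03,"ty": -0.04,"tz": 0.01,"twist": 10},{"jaw": 0,"tx": 0.06,"ty": -0.08,"tz": 0.01,"twist": 20},{"jaw": 0,"tx": 0.1,"ty": -0.12,"tz": 0.01,"twist": 30},{"jaw": 0,"tx": 0.14,"ty": -0.16,"tz": 0.0,"twist": 38.6},{"jaw": 0,"tx": 0.142,"ty": -0.204,"tz": 0,"twist": 38.6},{"jaw": 0,"tx": 0.142,"ty": -0.204,"tz": -0.03,"twist": 38.6},{"jaw": 0,"tx": 0.142,"ty": -0.204,"tz": -0.07,"twist": 38.6},{"jaw": 0,"tx": 0.142,"ty": -0.204,"tz": -0.115,"twist": 38.6},{"jaw": 0,"tx": 0.142,"ty": -0.204,"tz": -0.115,"twist": 38.6}]'

```text
time_s: 17.48
tcp_pos: [0.616, -0.1299, 0.3134]
ee_rot: [3.138, -0.006, -2.856]
ft_force: [0.4, 0.7, -0.6]
width: 0.003
finger_force: 0.0
```

Run:
```python
from h import *
s=r.state();print(s['tcp_pos'],s['ee_rot'],s['width'],s['ft_force'])
get_image("scene")
o=cut_out("cup","scene");print([(k['p'],k['xy'],k['pixels'].sum()) for k in o])
print(fit(lambda v:cup_parts(),[.527,.175,-.39],{'scene':o[0]['pixels']}))
get_image("top")
o=cut_out("cup","top");print([(k['p'],k['xy'],k['pixels'].sum()) for k in o])
if o:print(fit(lambda v:cup_parts(),[.527,.175,-.39],{'top':o[0]['pixels']}))
a=get_image('scene')[60:320,150:430,::-1]
cv2.imwrite('pics/i.png',cv2.resize(a,(560,520)))
```

```text
[ 0.61600152 -0.12993528  0.31340027] [ 3.1384052  -0.00614442 -2.85587992] 0.003172656672623478 [ 0.38719026  0.70900552 -0.59770794]
[(0.79, [304.4, 274.7], np.int64(4175))]
(array([ 0.522944  ,  0.17403449, -0.38821783]), np.float64(0.022519352568613704))
[(0.69, [166.9, 203.0], np.int64(3131))]
(array([ 0.52649321,  0.17501548, -0.39527986]), np.float64(0.050167224080267525))
```

View pics/i.png

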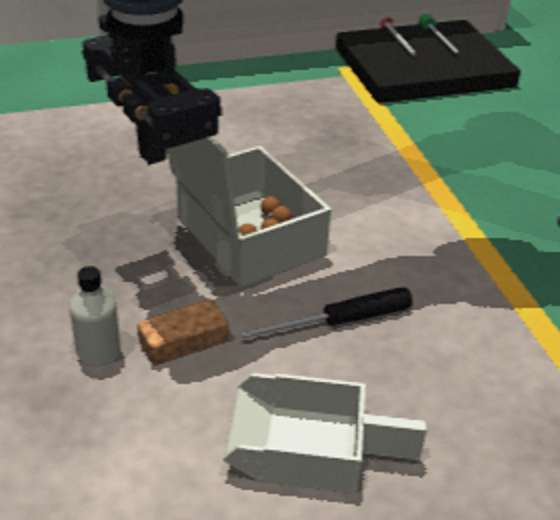

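>>> send_rows --steps '[{"jaw": 0,"tx": -0.015,"ty": -0.004,"tz": 0,"twist": 0},{"jaw": 0,"tx": -0.029,"ty": -0.008,"tz": 0,"twist": 0},{"jaw": 0,"tx": -0.044,"ty": -0.013,"tz": 0,"twist": 0},{"jaw": 0,"tx": -0.059,"ty": -0.017,"tz": 0,"twist": 0},{"jaw": 0,"tx": -0.074,"ty": -0.022,"tz": -0.003,"twist": 0},{"jaw": 0,"tx": -0.089,"ty": -0.026,"tz": -0.007,"twist": 0},{"jaw": 0,"tx": -0.104,"ty": -0.03,"tz": -0.014,"twist": 0},{"jaw": 0,"tx": -0.118,"ty": -0.035,"tz": -0.022,"twist": 0},{"jaw": 0,"tx": -0.118,"ty": -0.035,"tz": -0.022,"twist": 0}]'

```text
time_s: 18.85
tcp_pos: [0.4975, -0.1663, 0.2935]
ee_rot: [3.141, -0.004, -2.858]
ft_force: [-0.1, 0.3, 0.1]
width: 0.006
finger_force: 0.0
```

Run:
```python
from h import *
s=r.state();print(s['tcp_pos'],s['ft_force'])
get_image("scene")
m=cut_out("box","scene")[0]['pixels']|cut_out("lid","scene")[0]['pixels']
c=calibration("scene")
for t in np.arange(0,1.8,.1):
    q=render(box_parts(t),.498,-.166,.285,c); print(round(t,1),round((q&m).sum()/(q|m).sum(),3),end='; ')
```

```text
[ 0.4974738  -0.16633959  0.29348852] [-0.08175718  0.26180145  0.14823483]
0.0 0.765; 0.1 0.792; 0.2 0.805; 0.3 0.82; 0.4 0.832; 0.5 0.84; 0.6 0.853; 0.7 0.843; 0.8 0.818; 0.9 0.794; 1.0 0.772; 1.1 0.754; 1.2 0.741; 1.3 0.736; 1.4 0.737; 1.5 0.735; 1.6 0.728; 1.7 0.717;
```

>>> send_rows --steps '[{"jaw": 0,"tx": -0.01,"ty": -0.003,"tz": -0.01,"twist": 0},{"jaw": 0,"tx": -0.019,"ty": -0.006,"tz": -0.02,"twist": 0},{"jaw": 0,"tx": -0.027,"ty": -0.008,"tz": -0.03,"twist": 0},{"jaw": 0,"tx": -0.034,"ty": -0.01,"tz": -0.04,"twist": 0},{"jaw": 0,"tx": -0.038,"ty": -0.011,"tz": -0.046,"twist": 0},{"jaw": 0,"tx": -0.038,"ty": -0.011,"tz": -0.049,"twist": 0},{"jaw": 0,"tx": -0.038,"ty": -0.011,"tz": -0.049,"twist": 0}]'

```text
time_s: 19.88
tcp_pos: [0.4612, -0.1764, 0.2454]
ee_rot: [3.141, -0.001, -2.857]
ft_force: [-0.3, -0.2, -0.2]
width: 0.007
finger_force: 0.0
```

>>> send_rows --steps '[{"jaw": 0,"tx": 0,"ty": 0,"tz": -0.002,"twist": 0},{"jaw": 0,"tx": 0,"ty": 0,"tz": -0.004,"twist": 0},{"jaw": 0,"tx": 0,"ty": 0,"tz": -0.004,"twist": 0}]'

```text
time_s: 20.25
tcp_pos: [0.4616, -0.1761, 0.2431]
ee_rot: [-3.14, -0.001, -2.857]
ft_force: [-7.6, 0.9, 21.3]
width: 0.009
finger_force: 10.7
```

>>> send_rows --steps '[{"jaw": 0,"tx": 0,"ty": 0,"tz": 0,"twist": 0},{"jaw": 0,"tx": 0,"ty": 0,"tz": 0.01,"twist": 0},{"jaw": 0,"tx": 0,"ty": 0,"tz": 0.06,"twist": 0},{"jaw": 0,"tx": 0,"ty": 0,"tz": 0.12,"twist": 0},{"jaw": 0,"tx": 0,"ty": -0.05,"tz": 0.18,"twist": 0},{"jaw": 0,"tx": 0,"ty": -0.11,"tz": 0.18,"twist": 0},{"jaw": 0,"tx": 0,"ty": -0.17,"tz": 0.18,"twist": 0},{"jaw": 0,"tx": 0,"ty": -0.23,"tz": 0.18,"twist": 0},{"jaw": 0,"tx": 0,"ty": -0.23,"tz": 0.18,"twist": 0}]'

```text
time_s: 21.38
tcp_pos: [0.4596, -0.4119, 0.4208]
ee_rot: [-3.141, -0.001, -2.865]
ft_force: [1.7, 0.5, 0.6]
width: 0.005
finger_force: 0.0
```

Run:
```python
from h import *
a=get_image("scene");b=get_image("top")
for n in("scene","top"):
    m=cut_out("box",n)[0]['pixels'].copy()
    for k in cut_out("lid",n)[:1]: m|=k['pixels']
    c=calibration(n)
    def bp(t):
        P=[blk(-61,61,-81,81,0,70)];C,S=np.cos(t),np.sin(t);M=np.array([[C,0,S],[0,1,0],[-S,0,C]])
        return P+[p@M.T+[.061,0,.070] for p in(blk(-122,0,-81,81,0,6),blk(-130,-122,-25,25,0,6))]
    print(n,[(round(t,2),round((lambda q:(q&m).sum()/(q|m).sum())(render(bp(t),.498,-.166,.285,c)),3)) for t in np.arange(0,.3,.05)])
cv2.imwrite('pics/j.png',np.hstack([cv2.resize(a[60:320,150:430,::-1],(400,400)),cv2.resize(b[90:330,130:450,::-1],(400,400))]))
```

```text
scene [(np.float64(0.0), np.float64(0.941)), (np.float64(0.05), np.float64(0.945)), (np.float64(0.1), np.float64(0.921)), (np.float64(0.15), np.float64(0.897)), (np.float64(0.2), np.float64(0.878)), (np.float64(0.25), np.float64(0.857))]
top [(np.float64(0.0), np.float64(0.956)), (np.float64(0.05), np.float64(0.952)), (np.float64(0.1), np.float64(0.948)), (np.float64(0.15), np.float64(0.945)), (np.float64(0.2), np.float64(0.935)), (np.float64(0.25), np.float64(0.93))]
```

View pics/j.png

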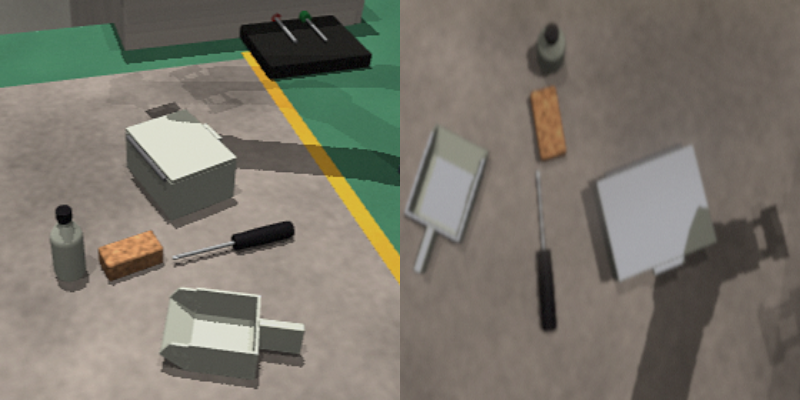

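```bash
python3 -c "
from cell import sign_off
print(sign_off())"
```

```text
the job is handed in; nothing more can be done
None
```

I poured all eight feet into the box, stood the empty cup upright on the bench clear of it, and pushed the lid down onto its stop. The driver, bottle and sanding block were not touched, and I handed the job in at about 21 s without seeing the judge's verdict.

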